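# Set the reach of a telescoping probe arm

## Task

On the bench probe arm, draw the pin up out of its bore and park it in the side notch, hanging upright by its collar, then press the lock button fully in, then pull the boom out by its black upright handle until its pointer is opposite the point of the brass rider on the rule. The boom springs back if let go, so finish while still holding the handle, with the boom steady at that mark. Leave the rider and the glassware and other things on the bench where they are.

Things in the scene. Friction and masses are not known exactly. Their poses are not given: they have to be found in the camera images.
- stand: fixed telescoping probe arm: grey base 440 x 115 x 12 mm with an aluminium sleeve 40 mm wide, top 70 mm above the bench. Origin on the bench under the lock button, on the sleeve's axis; x = the way the boom slides out, z up. Sleeve from x = -140 to 50 mm; white rule with black ticks every 10 mm beside the boom, x = 90 to 280, y = -32 to -60 mm, top 41 mm above the bench
- bore (a point): mouth of the vertical bore in the sleeve's top face that the pin stands in at the start (70 mm above the bench), about 11 mm wide; z up
- pin_head (a point): loose steel pin, about 90 g, upright in the bore, blocking the boom. Point: centre of its aluminium grip, a cylinder 20 mm across, 40 mm tall. Under the grip a collar 28 mm across, 4 mm thick (underside 24 mm below this point) rests on the sleeve; below it the shank, 9 mm across, 48 mm long: lift straight up 50 mm or more to clear the bore. z = along the pin, to the grip
- notch (a point): side notch for the pin: slot 14 mm wide, 24 mm long, through a steel bracket plate 8 mm thick beside the sleeve. Point: half-way along the slot, at the plate's top (70 mm above the bench). Open above, below and at the end away from the sleeve (its -y), so the shank can be lowered in from above. Parked, the collar rests on the plate, the grip's centre 24 mm above this point
- lock_top (a point): centre of the top of the lock button: black cap 28 mm across on the sleeve, 22 mm above the sleeve's top when out. z up
- lock (a joint): lock button travel, m: 0 = out (boom locked), 0.008 = fully pressed in (boom free). It takes about 3 N downwards to move and stays in where it is left
- handle_mid (a point): middle (30 mm above its root) of the boom's black upright handle, a post 20 mm across whose top is 24 mm above this point; it stands on the boom (top of boom 60 mm above the bench) and slides with it; a flat steel ring 28 mm across, 4 mm thick, is at its foot
- boom (a joint): extension of the boom, m: 0 = fully in, at most 0.145. A return spring pulls it back in with about 3 N when in and up to 7 N when out: let go, it slides back
- pointer (a point): tip of the small dark pointer on the boom's side, reading against the rule, at the same place along the boom as the handle's axis; slides with the boom
- rider_mark (a point): point of the brass rider, a 14 x 30 x 6 mm block with a small thumb screw and a pointed end, clamped on the rule beside the boom: it marks the wanted extension (50 to 130 mm from fully in). x = the way the boom slides out. The pointer lies opposite it when both have the same x along the stand
- bottle_a: small amber glass bottle with black cap, 48 mm across, 85 mm tall; bystander, origin at the centre of its underside
- bottle_b: second small amber glass bottle, same as the first; bystander, origin at the centre of its underside
- bottle_c: larger amber glass bottle, 60 mm across, 110 mm tall; bystander, origin at the centre of its underside
- beaker: clear glass beaker, 66 mm across, 75 mm tall; bystander, origin at the centre of its underside
- jar: low white plastic jar, 64 mm across, 60 mm tall; bystander, origin at the centre of its underside
- dishes: stack of three glass dishes, 90 mm across, 42 mm tall; bystander, origin at the centre of its underside
- spatula: steel spatula, 180 mm long, lying flat; bystander, origin at the centre of its underside
There are look-alikes about, which are no part of the job. Of the things that look like the part that bears pin_head, the smallest one is meant.

How it is judged:
On the way, in this order (a step that is already met when the one before it is completed fails the run):
1. the pin is held by the fingers, clear above the bore (z of pin_head in the frame of bore above 0.075 m and contact force between the fingers and anything else above 1 N), for 0.05 s.
2. the pin hangs upright in the side notch, let go (horizontal distance between pin_head and notch below 0.013 m and z of pin_head in the frame of notch between 0.02 and 0.028 m and angle between pin_head's own z axis and vertical below 0.2 rad and contact force between the fingers and anything else below 0.3 N), for 0.2 s.
3. the lock button is pressed in (value of joint lock above 0.006 m), for 0.1 s.
At the end, for the whole second after the job is handed in: the fingers press the handle (over 1.5 N), the boom is still (under 10 mm/s), pointer within 5 mm of the rider's point along the rule; button over 6 mm in; the pin hangs upright (under 0.2 rad) in the notch, within 13 mm of its middle, its collar within 4 mm of resting (x of pointer in the frame of rider_mark between -0.005 and 0.005 m and contact force between the fingers and boom above 1.5 N and velocity of joint boom between -0.01 and 0.01 m/s and value of joint lock above 0.006 m and horizontal distance between pin_head and notch below 0.013 m and z of pin_head in the frame of notch between 0.02 and 0.028 m and angle between pin_head's own z axis and vertical below 0.2 rad); the arm keeps its last pose, push and grip.
It fails at once if the rider is pushed along the rule (over 4 mm) (distance of rider_mark from where it was at the start of the episode above 0.004 m).
It fails at once if a bystander is pushed more than 30 mm or knocked over (distance of any of bottle_a, bottle_b, bottle_c, beaker, jar, dishes, spatula from where it was at the start of the episode above 0.03 m or angle between any of bottle_a, bottle_b, bottle_c, beaker, jar, dishes's own z axis and vertical above 0.5 rad).
It also fails if it takes over 51 s, if anything falls off the work surface, if the arm or the gripper's body presses on something with over 40 N, if the wrist force passes 120 N, or if a joint passes its speed limit or range.

## Robot

A 6-joint arm with a two-finger parallel gripper is mounted at the origin on the work surface. World frame = base frame: x ahead of the robot, y to its left, z up, the work surface at z = 0. Lengths are in m, angles in rad, forces in N, time in s.
With the tool pointing down it reaches from about 0.375 to 0.975 m from the base axis. Payload 3.8 kg.
Tool frame: the origin (TCP) lies midway between the tips of the shut fingers; the grasp point (between the pads) lies 19 mm behind it; z points along the fingers, y is the line along which they close (so a half turn about z gives the same grasp; the last joint's range is limited). The gripper opens to 88 mm and grips with 3 to 60 N. Pads are 18 mm wide; open, the fingers measure 123 mm over their backs; the gripper's body (75 mm by 187 mm) begins 45 mm behind the grasp point.
Start: joints at [1.22, 0.264, 1.604, -0, 1.274, -0.037], TCP at [0.208, 0.642, 0.239] pointing down, gripper open.
Joint ranges: [-2.63, 2.63], [-0.94, 2.18], [0.31, 2.57], [-1.31, 4.45], [0, 2.66], [-2.55, 2.55]. Speed limits (rad/s): [2.57, 2.57, 3.14, 3.14, 3.14, 3.14].

## Interface

Orientations are given as a rotation vector (axis times angle).
In Python, from cell import manip, inverse_kinematics, cams, order gives the robot as it stands. Calls block until the motion is done:
- manip.move_pose(position, orientation): joint-space move of the TCP to a pose.
- manip.move_linear(position, rate=0.15, rot=None): straight line of the TCP; rot=None keeps the orientation; rate is the mean speed in m/s.
- manip.set_joints(angles): joint-space move.
- manip.set_gripper(opening, force=None): finger opening in m; force is the grip in N (None keeps the last); returns when the fingers have stopped.
- manip.dwell(seconds).
- inverse_kinematics(position, orientation): joint angles nearest the present ones, or None.
- manip.state(): the state.
- cams.capture(name): name is "scene" or "top" or "wrist"; returns a dict with "image" (384x512x3 uint8, blue, green, red), "z_map" (384x512 float32, m along the optical axis (not along the pixel's ray), 0 where there is no reading), "intrinsics" (3x3 intrinsics, pixels), "k1" (the pictures are not rectified: a ray, as slopes to the right and down, at radius r is drawn at 1 + k1 r^2 times it, then the intrinsics apply), "position" and "orientation" of the camera in the world; the wrist camera has in their place "T_tool_cam" (4x4, takes a point from camera to tool coordinates, whose origin is the TCP and whose axes are the flange's). Camera axes: x right, y down, z forward; pixel columns grow to the right and rows downward; lengths in m; the calibration is good to about 2 mm. A picture is of the moment at which its call begins: read the wrist's pose just before it.
A pose or a line that the arm cannot do raises manip.IKError and nothing moves.
- order.close_job(): hands the job in; it is judged then, once.
The state is a dict: "clock": time; "joint_pos": joint angles; "joint_velocities": joint speeds; "tau": joint torques, N m; "tool_pos": TCP position; "tcp_rot": TCP orientation; "contact_force": force on the tool from outside, world axes, zero at the start; "moment": the same for the moment, N m; "gripper_width": finger opening in m; "grasp_force": force on a finger pad.
Only numpy, scipy, OpenCV 4.12 (cv2) and the standard library are available. Lean on these libraries where they do the work, as an engineer would, in place of code of your own. Each camera call takes 0.05 s, during which the arm holds its last target. There are 200 camera calls.

## Working session

There is one attempt and no reset: what is moved stays moved. The work goes in short steps, each a Python script; the robot and the scene stay as the last script left them, time stands still between calls to the robot, and variables do not carry over. Pictures are saved under pics/ and viewed, at most 10 in all, crops included, and the job is handed in when it is done.

```bash
mkdir -p pics; ls; cat > h.py <<'E'
import numpy as np, cv2, pickle
from scipy.spatial.transform import Rotation as R
from cell import manip, inverse_kinematics, cams, order
def shot(name):
    s=manip.state(); c=cams.capture(name)
    if name=='wrist':
        T=np.eye(4);T[:3,:3]=R.from_rotvec(s['tcp_rot']).as_matrix();T[:3,3]=s['tool_pos']
        c['T']=T@c['T_tool_cam']
    else:
        T=np.eye(4);o=np.array(c['orientation'],float)
        T[:3,:3]=o if o.shape==(3,3) else R.from_rotvec(o).as_matrix(); T[:3,3]=c['position'];c['T']=T
    return c
def rays(c,uv):
    K=np.array(c['intrinsics']);uv=np.atleast_2d(np.array(uv,float)).reshape(-1,1,2)
    p=cv2.undistortPointsIter(uv,K,np.array([c['k1'],0,0,0.]),None,None,(3,100,1e-12)).reshape(-1,2)
    return np.c_[p,np.ones(len(p))]
def onplane(c,uv,z):
    d=rays(c,uv)@c['T'][:3,:3].T;o=c['T'][:3,3]
    return o+d*((z-o[2])/d[:,2])[:,None]
def cloud(c):
    h,w=c['z_map'].shape;v,u=np.mgrid[:h,:w]
    d=rays(c,np.stack([u.ravel(),v.ravel()],1))*c['z_map'].reshape(-1,1)
    return (d@c['T'][:3,:3].T+c['T'][:3,3]).reshape(h,w,3)
def px(c,P):
    T=c['T'];q=(np.atleast_2d(P)-T[:3,3])@T[:3,:3];q=q[:,:2]/q[:,2:];r2=(q**2).sum(1,keepdims=True)
    q=q*(1+c['k1']*r2);K=np.array(c['intrinsics']);return q@K[:2,:2].T+K[:2,2]
E
python3 - <<'E'
from h import *
for n in('scene','top'):
    c=shot(n);pickle.dump(c,open(n+'.pkl','wb'));print(n,c['T'].round(3).tolist(),c['k1'],c['intrinsics'])
    cv2.imwrite(f'pics/{n}.png',cv2.resize(c['image'],(800,600),interpolation=cv2.INTER_CUBIC))
print(manip.state())
E
```

```text
pics
scene [[0.889, 0.271, -0.368, 0.989], [0.457, -0.539, 0.708, -0.778], [-0.007, -0.797, -0.603, 0.721], [0.0, 0.0, 0.0, 1.0]] -0.0954562082161319 [[368.97944005   0.         254.73009319]
 [  0.         368.97944005 197.04351578]
 [  0.           0.           1.        ]]
top [[-0.017, -0.995, 0.096, 0.471], [-1.0, 0.017, 0.003, -0.036], [-0.004, -0.096, -0.995, 1.446], [0.0, 0.0, 0.0, 1.0]] -0.1223491952532803 [[425.18021044   0.         257.28561306]
 [  0.         425.18021044 195.53220325]
 [  0.           0.           1.        ]]
{'clock': 0.1, 'joint_pos': array([ 1.22011093e+00,  2.64673357e-01,  1.60520015e+00,  3.08937249e-07,
        1.27371217e+00, -3.68827630e-02]), 'joint_velocities': array([ 7.56265017e-05, -2.39427317e-05, -3.34297859e-03,  5.76597193e-04,
       -5.30267440e-04, -7.29087304e-04]), 'tau': array([ 4.89197555e-04, -5.03623259e+01, -3.58068609e+01,  7.30314734e-02,
        2.34830577e-02, -5.71172848e-05]), 'tool_pos': array([0.20813188, 0.64144945, 0.23753565]), 'tcp_rot': array([-4.90839951e-01, -3.10262114e+00,  3.07156962e-03]), 'contact_force': array([0.60822994, 0.30666037, 0.48157476]), 'moment': array([-0.00724167,  0.00828474,  0.0237732 ]), 'grasp_force': 0.0, 'gripper_width': 0.08798645157222178}
```

View pics/scene.png

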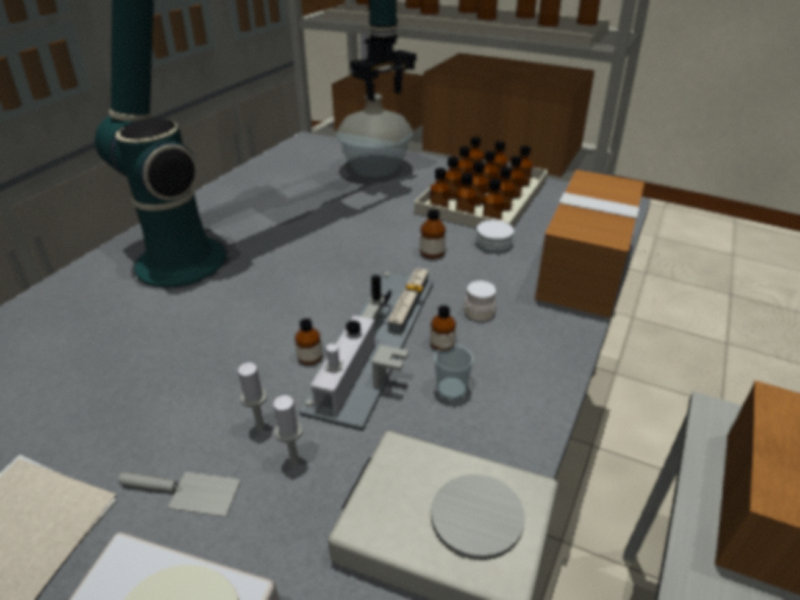

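View pics/top.png

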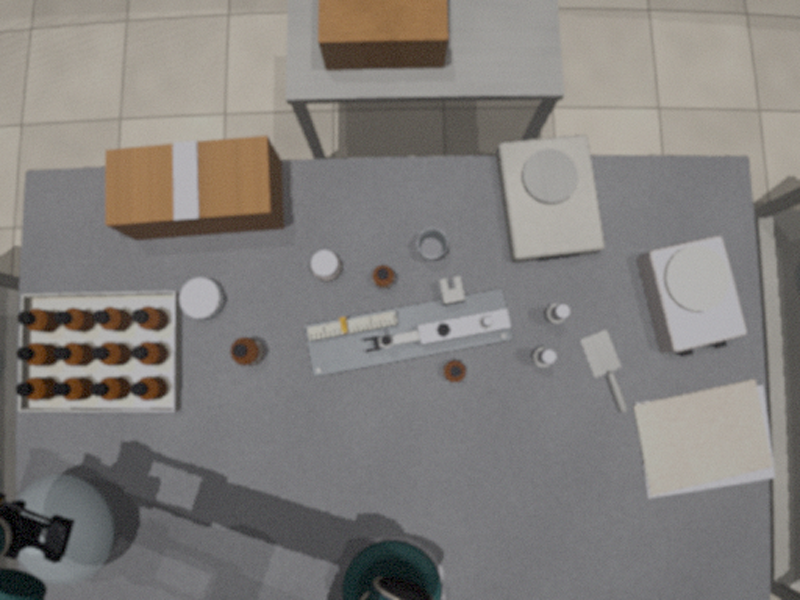

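The scene view shows the stand mid-bench. In the top view (800x600), pin is at (487,321), button (443,330), notch (452,285), handle (386,340) and rider (344,325). Two larger look-alike pins stand at (558,312) and (545,356), off the stand. Next I'll measure roughly and look from the wrist.

```bash
python3 - <<'E'
from h import *
c=pickle.load(open('top.pkl','rb'))
for n,uv,z in [('pin',(487,321),.114),('lock',(443,330),.092),('notch',(452,287),.07),('handle',(386,340),.114),('rider',(344,325),.047),('botA',(455,370),.085),('botB',(384,275),.085),('beaker',(432,243),.075),('sleeveL',(419,331),.07),('sleeveR',(510,320),.07)]:
    print(n,onplane(c,np.array(uv)*.64,z).round(3))
w=cams.capture('wrist');T=w['T_tool_cam'];print(T.round(3).tolist(),w['intrinsics'],w['k1'])
# stand frame rough
P=onplane(c,np.array((443,330))*.64,.092)[0];Q=onplane(c,np.array((487,321))*.64,.114)[0]
H=onplane(c,np.array((386,340))*.64,.114)[0]
a=(H-Q)[:2];a/=np.linalg.norm(a);print('axis',a,np.degrees(np.arctan2(a[1],a[0])))
mid=np.array([.56,-.04])
for yaw in (np.arctan2(a[1],a[0]),np.arctan2(a[1],a[0])-np.pi/2):
    # tool y along axis yaw, z down
    y=np.array([np.cos(yaw),np.sin(yaw),0]);z=np.array([0,0,-1.]);x=np.cross(y,z)
    for s in(1,-1):
        M=np.stack([s*x,s*y,z],1);print(yaw,s,inverse_kinematics([*mid,.35],R.from_matrix(M).as_rotvec()))
E
```

```text
pin [[ 0.565 -0.203  0.114]]
lock [[ 0.549 -0.115  0.092]]
notch [[ 0.64  -0.137  0.07 ]]
handle [[0.53  0.001 0.114]]
rider [[0.566 0.091 0.047]]
botA [[ 0.468 -0.138  0.085]]
botB [[0.666 0.004 0.085]]
beaker [[ 0.733 -0.097  0.075]]
sleeveL [[ 0.549 -0.067  0.07 ]]
sleeveR [[ 0.569 -0.257  0.07 ]]
[[0.0, -0.957, -0.289, 0.074], [1.0, 0.001, -0.001, -0.0], [0.001, -0.289, 0.957, -0.146], [0.0, 0.0, 0.0, 1.0]] [[270.07691427   0.         253.90052496]
 [  0.         270.07691427 195.97642529]
 [  0.           0.           1.        ]] -0.062334118649524234
axis [-0.16760644  0.98585399] 99.6486816450121
1.7391975899771004 1 [-1.15673306e-01 -1.04136727e-03  1.69959066e+00 -4.44089210e-16
  1.44304336e+00 -1.85487090e+00]
1.7391975899771004 -1 [-1.15673306e-01 -1.04136727e-03  1.69959066e+00 -8.88178420e-16
  1.44304336e+00  1.28672176e+00]
0.16840126318220383 1 [-1.15673306e-01 -1.04136727e-03  1.69959066e+00 -4.44089210e-16
  1.44304336e+00 -2.84074570e-01]
0.16840126318220383 -1 None
```

```bash
cat >> h.py <<'E'
def rot(yaw):
    y=np.array([np.cos(yaw),np.sin(yaw),0]);z=np.array([0,0,-1.]);return R.from_matrix(np.stack([np.cross(y,z),y,z],1)).as_rotvec()
E
python3 - <<'E'
from h import *
for i,p in enumerate([(.56,-.03,.27),(.56,-.2,.24)]):
    manip.move_pose(p,rot(.12)); manip.dwell(.2)
    c=shot('wrist');pickle.dump(c,open(f'w{i}.pkl','wb'))
    cv2.imwrite(f'pics/w{i}.png',cv2.resize(c['image'],(800,600),interpolation=cv2.INTER_CUBIC))
print(manip.state()['clock'])
E
```

```text
4.0583
```

View pics/w0.png

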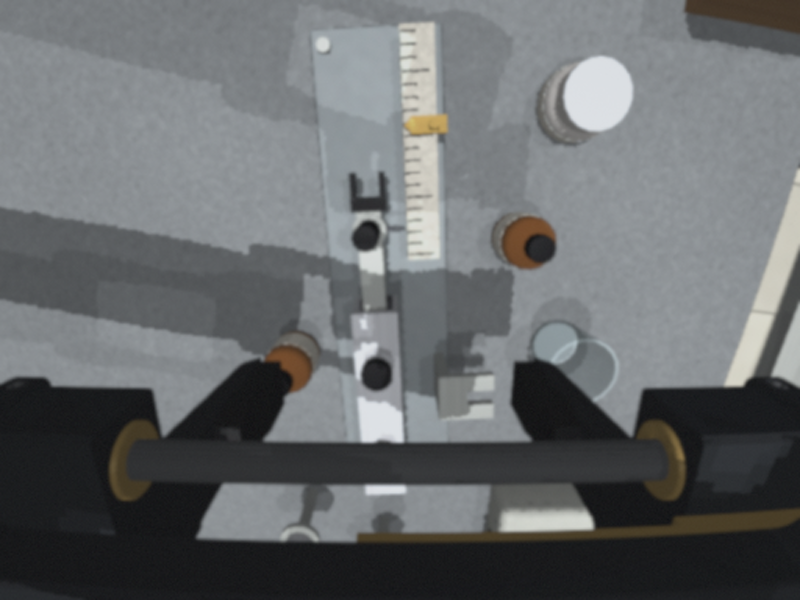

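View pics/w1.png

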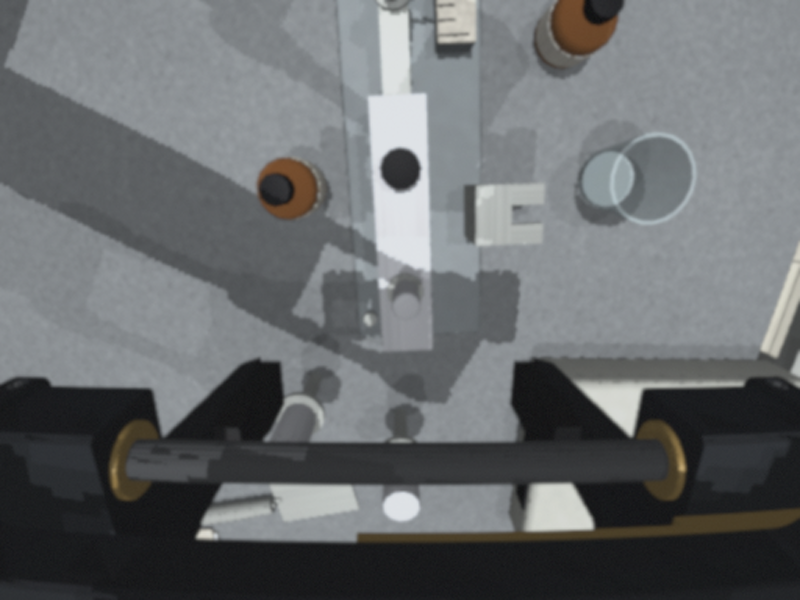

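w0: handle top (366,236), rider tip (406,125), pointer tip ~(402,229), lock (376,374), notch (480,395). w1: pin top (406,306), lock (400,169), slot middle (528,214), sleeve corners (368,96), (427,93) and (432,349).

```bash
python3 - <<'E'
from h import *
w0=pickle.load(open('w0.pkl','rb'));w1=pickle.load(open('w1.pkl','rb'));t=pickle.load(open('top.pkl','rb'))
def pt(n,c,uv,z):
    p=onplane(c,np.array(uv)*.64,z)[0];P=cloud(c);u,v=(np.array(uv)*.64).astype(int)
    print(n,p.round(4),'depth:',np.median(P[v-1:v+2,u-1:u+2].reshape(-1,3),0).round(3));return p
def blob(c,uv,thr,r=16):
    u,v=(np.array(uv)*.64).astype(int);g=c['image'][v-r:v+r,u-r:u+r].max(2)
    n,l,s,ce=cv2.connectedComponentsWithStats((g<thr).astype(np.uint8));k=l[r,r];return (ce[k]+[u-r,v-r])/.64,s[k]
b,s=blob(w1,(400,169),70);print(b,s[2:]);L=pt('lock w1',w1,b,.092)
b0,s=blob(w0,(376,374),60);print(b0,s[2:]);pt('lock w0',w0,b0,.090)
pin=pt('pin',w1,(406,306),.114);no=pt('notch w1',w1,(528,214),.07);pt('notch w0',w0,(480,395),.07)
ha=pt('handle',w0,(366,236),.114);rd=pt('rider',w0,(406,125),.047);po=pt('pointer',w0,(402,229),.045)
s1=pt('sl',w1,(368,96),.07);s2=pt('sl',w1,(427,93),.07);s3=pt('sl',w1,(432,349),.07);r1=pt('rule',w0,(400,24),.041);r2=pt('rule',w0,(409,260),.041)
for a,b in((s3,s2),(pin,L),(L,ha),(pin,ha),(r2,r1)):
    d=(b-a)[:2];print(np.degrees(np.arctan2(d[1],d[0])).round(2),np.linalg.norm(d).round(4))
d=(s2-s3)[:2];ex=d/np.linalg.norm(d);ey=np.array([-ex[1],ex[0]])
for n,p in dict(pin=pin,no=no,ha=ha,rd=rd,po=po,s1=s1,s2=s2,r1=r1,r2=r2).items(): q=(p-L)[:2];print(n,(q@ex).round(4),(q@ey).round(4))
for n,c,o,S in(('a',w0,(330,10),(130,240)),):
    im=c['image'][int(o[1]*.64):int((o[1]+S[1])*.64),int(o[0]*.64):int((o[0]+S[0])*.64)]
    cv2.imwrite('pics/z.png',cv2.resize(im,None,fx=3.8,fy=3.8,interpolation=cv2.INTER_CUBIC))
E
```

```text
[399.93222032 168.71789384] [ 23  25 438]
lock w1 [ 0.5533 -0.1177  0.092 ] depth: [ 0.552 -0.117  0.092]
[376.55677656 373.36881868] [ 17  20 273]
lock w0 [ 0.5536 -0.1152  0.09  ] depth: [ 0.552 -0.113  0.092]
pin [ 0.5683 -0.2059  0.114 ] depth: [ 0.567 -0.205  0.114]
notch w1 [ 0.6518 -0.1371  0.07  ] depth: [ 0.672 -0.139  0.001]
notch w0 [ 0.6507 -0.1354  0.07  ] depth: [ 0.67  -0.17   0.001]
handle [0.5344 0.0027 0.114 ] depth: [0.534 0.003 0.114]
rider [0.5538 0.0879 0.047 ] depth: [0.553 0.088 0.047]
pointer [0.5611 0.0031 0.045 ] depth: [0.56  0.002 0.013]
sl [ 0.5254 -0.0716  0.07  ] depth: [ 0.52  -0.062  0.013]
sl [ 0.5657 -0.0647  0.07  ] depth: [ 0.568 -0.053  0.013]
sl [ 0.5966 -0.2525  0.07  ] depth: [ 0.606 -0.28   0.001]
rule [0.5395 0.1637 0.041 ] depth: [0.539 0.164 0.041]
rule [ 0.5709 -0.0241  0.041 ] depth: [ 0.57  -0.027  0.014]
99.33 0.1904
99.64 0.0894
98.91 0.1219
99.22 0.2114
99.49 0.1904
pin -0.0894 -0.0005
no -0.0351 -0.0941
ha 0.1219 -0.0009
rd 0.2028 -0.0338
po 0.118 -0.0273
s1 0.05 0.02
s2 0.0504 -0.0209
r1 0.28 -0.0321
r2 0.0896 -0.0326
```

```bash
cat >> h.py <<'E'
TH=np.radians(99.4);EX=np.array([np.cos(TH),np.sin(TH)]);EY=np.array([-EX[1],EX[0]]);RT=rot(TH-np.pi/2)
def view(n,name):
    c=shot('wrist');pickle.dump(c,open(n+'.pkl','wb'));cv2.imwrite(f'pics/{name}.png',cv2.resize(c['image'],(800,600),interpolation=cv2.INTER_CUBIC));return c
def st(*k):
    s=manip.state();print(round(s['clock'],2),np.round(s['tool_pos'],4),'F',np.round(s['contact_force'],2),'w',round(s['gripper_width'],4),'g',round(s['grasp_force'],1));return s
E
python3 - <<'E'
from h import *
p=np.array([.5683,-.2059]);n=np.array([.6515,-.137])
manip.set_gripper(.06,30)
manip.move_pose([*p,.16],RT);manip.move_linear([*p,.082],.1);st()
manip.set_gripper(0,30);st()
manip.move_linear([*p,.082+.064],.1);manip.dwell(.1);st()
manip.move_linear([*n,.146],.1);manip.dwell(.2);st()
view('w2','w2')
E
```

```text
5.99 [ 0.5689 -0.2062  0.0827] F [ 0.09 -0.77  0.28] w 0.0601 g 0.0
6.69 [ 0.5683 -0.2059  0.0821] F [-0.63 -0.74  1.54] w 0.0194 g 30.0
7.58 [ 0.5675 -0.2056  0.1449] F [-0.27 -0.47  0.25] w 0.019 g 30.0
9.02 [ 0.6511 -0.1374  0.1461] F [ 0.06 -0.04 -0.89] w 0.0192 g 30.0
```

View pics/w2.png

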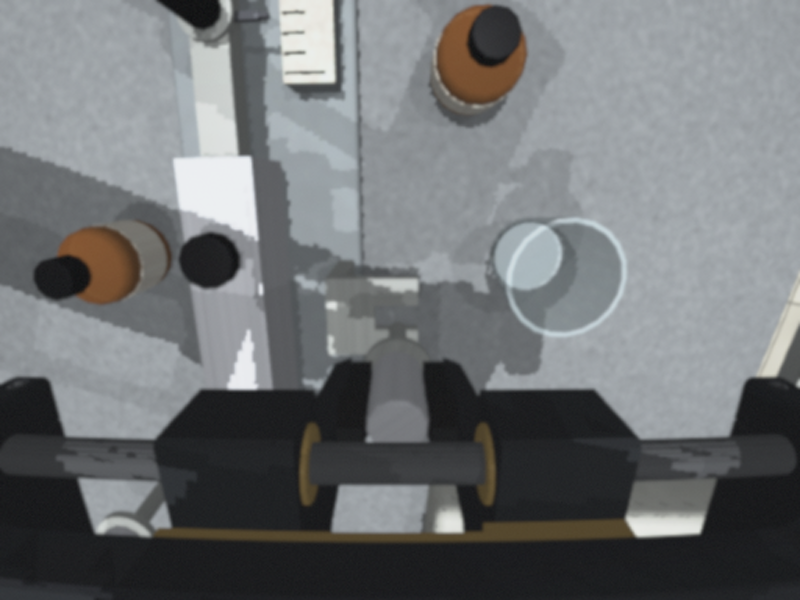

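The pin is held upright (grip top at (397,420), shank at (398,330)) just outside the prongs in view. Next I'll check alignment with the bracket's visible corners (418,277), (327,280).

```bash
python3 - <<'E'
from h import *
c=pickle.load(open('w2.pkl','rb'));w1=pickle.load(open('w1.pkl','rb'))
n=np.array([.6515,-.137])
L=np.array([.5533,-.1177])
f=lambda p:((p[:2]-L)@EX).round(4).tolist()+((p[:2]-L)@EY).round(4).tolist() if 0 else (round(float((p[:2]-L)@EX),4),round(float((p[:2]-L)@EY),4))
for uv in((418,277),(327,280),(418,291),(418,329)): print('w2',uv,f(onplane(c,np.array(uv)*.64,.07)[0]))
for uv in((545,184),(545,204),(545,224),(545,245)): print('w1',uv,f(onplane(w1,np.array(uv)*.64,.07)[0]))
print('pintop',f(onplane(c,np.array((397,421))*.64,.178)[0]),'tcp',f(np.array([.6511,-.1374])),'n',f(n))
g=c['image'][170:250,200:285]
cv2.imwrite('pics/z2.png',cv2.resize(g,None,fx=7,fy=7,interpolation=cv2.INTER_CUBIC))
E
```

```text
w2 (418, 277) (-0.0122, -0.1051)
w2 (327, 280) (-0.0138, -0.0558)
w2 (418, 291) (-0.02, -0.1052)
w2 (418, 329) (-0.042, -0.1055)
w1 (545, 184) (-0.0139, -0.1058)
w1 (545, 204) (-0.0283, -0.1065)
w1 (545, 224) (-0.043, -0.1072)
w1 (545, 245) (-0.0589, -0.1081)
pintop (-0.0332, -0.0937) tcp (-0.0354, -0.0933) n (-0.0351, -0.0937)
```

View pics/z2.png

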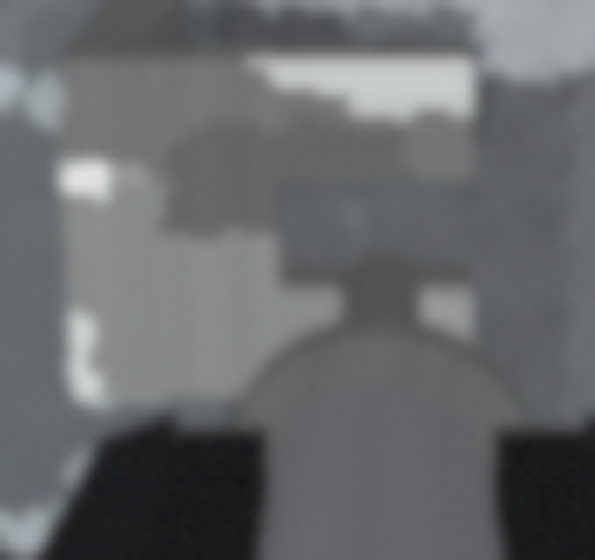

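```bash
python3 - <<'E'
from h import *
c=pickle.load(open('w2.pkl','rb'));L=np.array([.5533,-.1177])
for n,uv,z,r in(('shank tip front',(254.3,206.9),.086,.0045),('collar front',(254.3,170+330/7),.136,.014),('slot mid',(254,170+232/7),.07,0),('slot up',(254,170+180/7),.07,0),('slot lo',(254,170+285/7),.07,0)):
    p=onplane(c,uv,z)[0][:2]-L;print(n,(p@EX-r).round(4),(p@EY).round(4))
E
```

```text
shank tip front -0.0376 -0.0939
collar front -0.0364 -0.0939
slot mid -0.0352 -0.0937
slot up -0.0284 -0.0937
slot lo -0.0422 -0.0937
```

```bash
python3 - <<'E'
from h import *
n=np.array([.6515,-.137])+.001*EX
for z in (.130,.122,.114,.106,.098,.090,.085,.083):
    manip.move_linear([*n,z],.06);s=st()
    if abs(s['contact_force'][2])>8: print('contact');break
E
```

```text
9.48 [ 0.6506 -0.1358  0.1288] F [-0.71 -0.28  0.38] w 0.0191 g 30.0
9.77 [ 0.6509 -0.1359  0.1213] F [ 0.65 -0.36 -0.44] w 0.0192 g 30.0
10.05 [ 0.6508 -0.1359  0.1133] F [ 0.27 -0.43 -0.82] w 0.019 g 30.0
10.33 [ 0.6508 -0.1359  0.1052] F [-0.28 -0.28 -0.28] w 0.0191 g 30.0
10.62 [ 0.6508 -0.1359  0.0972] F [-0.32  0.09 -1.07] w 0.0192 g 30.0
10.9 [ 0.6508 -0.1359  0.0892] F [ 0.11  0.35 -0.85] w 0.0192 g 30.0
11.15 [ 0.651  -0.1359  0.0845] F [-0.44  0.74 -0.09] w 0.0192 g 30.0
11.4 [ 0.6513 -0.136   0.0829] F [-0.06  0.41 -1.06] w 0.0192 g 30.0
```

```bash
python3 - <<'E'
from h import *
n=np.array([.6515,-.137])+.001*EX
manip.set_gripper(.045);manip.dwell(.35);st()
manip.move_linear([*n,.15],.12)
p=np.array([.5533,-.1177])
manip.move_linear([*(p+.09*EX),.2],.25);manip.dwell(.15)
view('w3','w3');st()
E
```

```text
12.31 [ 0.6514 -0.136   0.083 ] F [-0.04 -0.77  0.8 ] w 0.0447 g 0.0
14.02 [ 0.539  -0.0297  0.1992] F [ 0.08  0.11 -0.44] w 0.0448 g 0.0
```

View pics/w3.png

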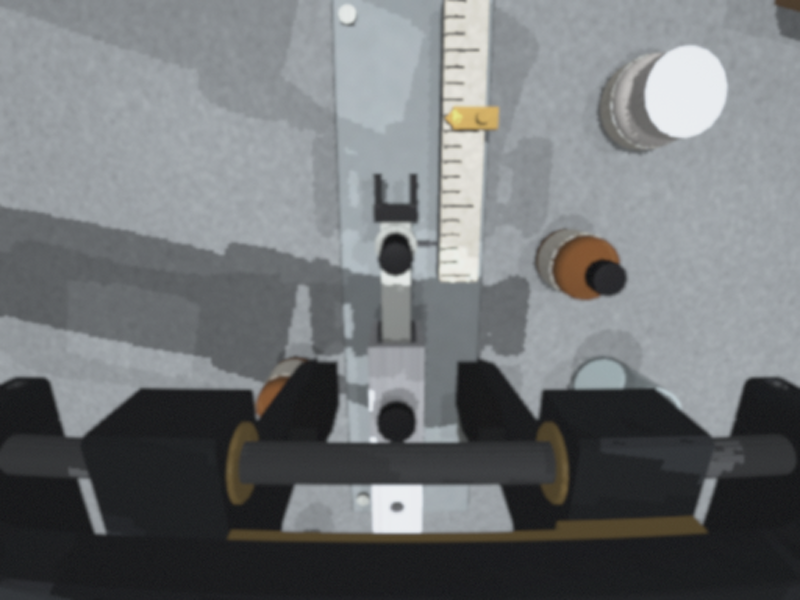

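The bore is empty at (397,506); the rider tip is at (447,118) and pointer tip at (437,243). I'll check the pin with the top camera's depth and re-measure the rider.

```bash
python3 - <<'E'
from h import *
L=np.array([.5533,-.1177])
c=shot('top');P=cloud(c)
N=np.array([.6515,-.137]);d=np.hypot(P[...,0]-N[0],P[...,1]-N[1])
m=(d<.03)&(P[...,2]>.095)&(P[...,2]<.14);print('pin pts',m.sum(),np.median(P[m],0).round(4),'top z',np.percentile(P[m][:,2],90) if m.any() else None)
u,v=px(c,[*N,.114])[0].astype(int);i=c['image']
w=pickle.load(open('w3.pkl','rb'))
def f(n,uv,z):
    p=onplane(w,np.array(uv)*.64,z)[0];q=p[:2]-L;print(n,p.round(4),(q@EX).round(4),(q@EY).round(4))
f('rider',(446,118),.046);f('pointer.045',(437,243),.045);f('pointer.04',(437,243),.041);f('handle',(396,252),.114);f('rule0',(441,281),.041);f('lock',(397,421),.092)
hsv=cv2.cvtColor(w['image'],cv2.COLOR_BGR2HSV);m=cv2.inRange(hsv,(15,100,100),(32,255,255));m[120:]=0
ys,xs=np.nonzero(m);k=xs<=xs.min()+2;print('brass',xs.min()/.64,ys[k].mean()/.64,ys.min()/.64,ys.max()/.64,len(xs))
E
```

```text
pin pts 35 [ 0.6496 -0.1336  0.1118] top z 0.11535383123766882
rider [0.553  0.0876 0.046 ] 0.2026 -0.0332
pointer.045 [0.5627 0.0048 0.045 ] 0.1194 -0.0293
pointer.04 [0.5632 0.0043 0.041 ] 0.1188 -0.0297
handle [0.5332 0.0051 0.114 ] 0.1245 -0.0002
rule0 [ 0.5714 -0.0229  0.041 ] 0.0906 -0.0334
lock [ 0.5534 -0.1137  0.092 ] 0.004 -0.0007
brass 445.3125 117.89772727272727 107.8125 128.125 416
```

```bash
python3 - <<'E'
from h import *
p=np.array([.5533,-.1177])+.001*EX
manip.set_gripper(0,30)
manip.move_linear([*p,.11],.2)
for z in np.arange(.096,.075,-.002):
    manip.move_linear([*p,z],.05);s=st()
    if abs(s['contact_force'][2])>15: break
manip.dwell(.2);st()
manip.move_linear([*p,.135],.15)
h=np.array([.5345,.0030])
manip.set_gripper(.05)
manip.move_linear([*(h-.0*EX),.15],.2)
manip.move_linear([*h,.073],.12);st()
manip.set_gripper(0,50);s=st()
view('w4','w4')
E
```

```text
16.05 [ 0.5528 -0.1163  0.0957] F [ 0.61  1.66 -0.45] w 0.0003 g 0.0
16.3 [ 0.5531 -0.1167  0.094 ] F [-0.56 -0.27  0.47] w 0.0004 g 0.0
16.55 [ 0.5533 -0.1168  0.0921] F [-0.12 -0.24 -0.29] w 0.0003 g 0.0
16.8 [ 0.5534 -0.1168  0.0901] F [0.47 0.23 1.33] w 0.0006 g 0.5
17.05 [ 0.5533 -0.1168  0.0879] F [ 0.65 -0.04 -0.09] w 0.0005 g 0.2
17.3 [ 0.5532 -0.1167  0.0859] F [0.42 0.55 0.49] w 0.0008 g 0.0
17.55 [ 0.5532 -0.1167  0.0844] F [-2.09 -0.26  5.15] w 0.0005 g 2.4
17.8 [ 0.5533 -0.1167  0.0843] F [-6.24  2.02 16.54] w 0.0004 g 8.1
18.0 [ 0.5533 -0.1167  0.0843] F [-6.26  0.98 16.83] w 0.0004 g 8.1
20.9 [0.535  0.0027 0.0734] F [ 0.94  0.07 -0.49] w 0.05 g 0.0
21.48 [0.5326 0.0027 0.0732] F [-6.26 -0.76  5.48] w 0.0186 g 49.9
```

View pics/w4.png

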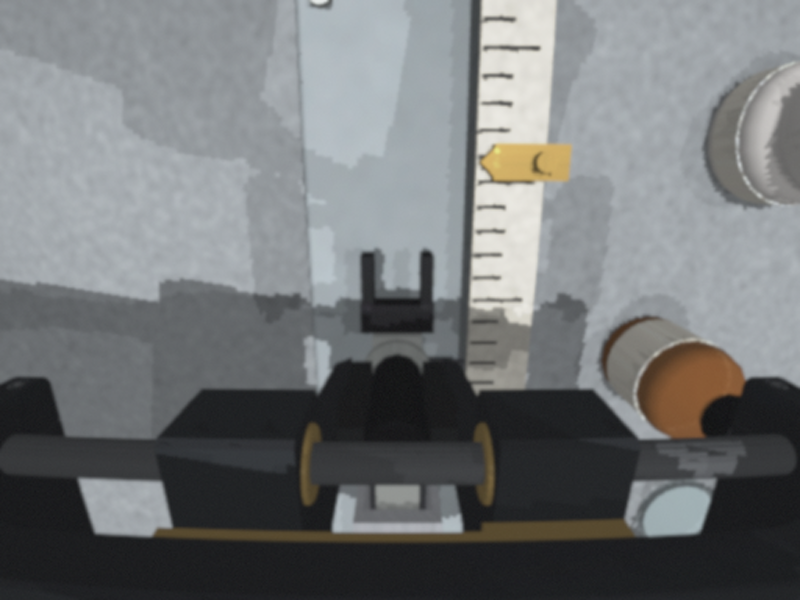

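Button is in by ~7.7 mm and the handle is gripped; the rider tip is at (480,162). Pulling out now.

```bash
python3 - <<'E'
from h import *
h=np.array(manip.state()['tool_pos'][:2]);print(h)
h=np.array([.5335,.0027])
manip.move_linear([*(h+.082*EX),.073],.06);manip.dwell(.4);s=st()
view('w5','w5')
c=shot('scene');pickle.dump(c,open('s5.pkl','wb'));t=shot('top');pickle.dump(t,open('t5.pkl','wb'))
def crop(c,P,r,f):
    u,v=px(c,P)[0].astype(int);return cv2.resize(c['image'][v-r:v+r,u-r:u+r],None,fx=f,fy=f,interpolation=cv2.INTER_CUBIC),(u-r,v-r)
a,o1=crop(c,[.545,.09,.05],28,7);b,o2=crop(t,[.545,.09,.05],28,7);print(o1,o2)
cv2.imwrite('pics/f.png',np.hstack([a,b]))
E
```

```text
[0.53262226 0.0027332 ]
23.45 [0.5192 0.0823 0.0733] F [-2.84 -4.99  4.39] w 0.0184 g 50.0
(np.int64(228), np.int64(152)) (np.int64(192), np.int64(186))
```

View pics/w5.png

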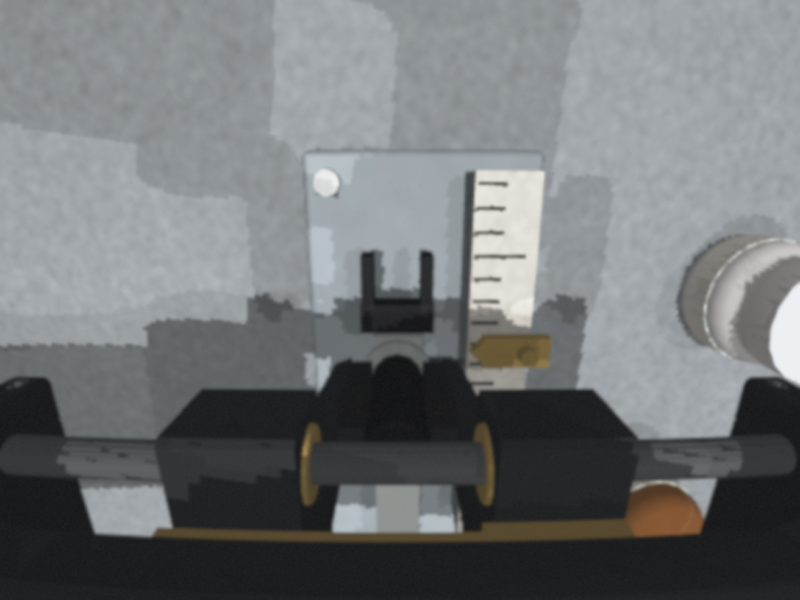

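View pics/f.png

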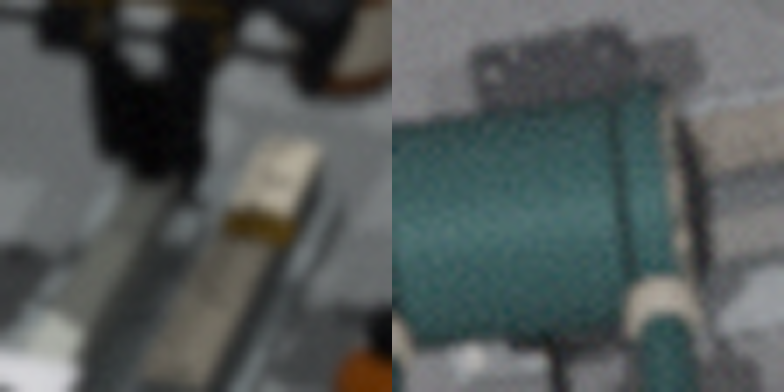

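w5: the rider tip is at (472,350), the foot ring's front edge at (397,340), and the fork is unmoved in view, so there was no slip. I'll compare ring and rider numerically.

```bash
python3 - <<'E'
from h import *
L=np.array([.5533,-.1177])
g=lambda c,uv,z:(lambda p:(round(float((p-L)@EX),4),round(float((p-L)@EY),4)))(onplane(c,uv,z)[0][:2])
W={k:pickle.load(open(k+'.pkl','rb')) for k in('w0','w3','w4','w5')}
c=W['w5'];i=c['image']
col=i[205:240,252:257].mean((1,2));print('ring col',dict(zip(range(205,240),col.round().astype(int))))
hsv=cv2.cvtColor(i,cv2.COLOR_BGR2HSV);m=cv2.inRange(hsv,(15,110,50),(32,255,255));m[:200]=0;m[245:]=0;m[:,:290]=0;m[:,360:]=0
ys,xs=np.nonzero(m);k=xs<=xs.min()+2;tip=(xs.min(),ys[k].mean());print('tip',tip,ys.min(),ys.max())
for z in(.044,.047):print('rider w5',z,g(c,tip,z))
P=cloud(c);print('rider depth z',np.median(P[222:228,318:330,2]),'ring z',P[218:222,252:257,2].round(4).mean())
for v in(216,217,218,219,220):print(v,'ring centre x',g(c,(254,v),.064)[0]-.014)
# pointer in w0,w3: dark pixels between boom & rule
for n,(u,v) in(('w0',(398,229)),('w3',(430,243))):
    im=W[n]['image'];u,v=int(u*.64),int(v*.64);print(n);print(im[v-5:v+6,u-8:u+10].mean(2).astype(int), (u-8,v-5));
E
```

```text
ring col {205: np.int64(35), 206: np.int64(32), 207: np.int64(31), 208: np.int64(29), 209: np.int64(26), 210: np.int64(26), 211: np.int64(29), 212: np.int64(45), 213: np.int64(69), 214: np.int64(86), 215: np.int64(96), 216: np.int64(99), 217: np.int64(95), 218: np.int64(91), 219: np.int64(95), 220: np.int64(100), 221: np.int64(103), 222: np.int64(103), 223: np.int64(103), 224: np.int64(103), 225: np.int64(98), 226: np.int64(83), 227: np.int64(58), 228: np.int64(35), 229: np.int64(25), 230: np.int64(22), 231: np.int64(22), 232: np.int64(24), 233: np.int64(23), 234: np.int64(23), 235: np.int64(23), 236: np.int64(23), 237: np.int64(22), 238: np.int64(23), 239: np.int64(22)}
tip (np.int64(303), np.float64(223.7058823529412)) 216 233
rider w5 0.044 (0.2035, -0.0338)
rider w5 0.047 (0.2047, -0.0332)
rider depth z 0.04758163951806507 ring z 0.064575
216 ring centre x 0.20299999999999999
217 ring centre x 0.20229999999999998
218 ring centre x 0.2017
219 ring centre x 0.20099999999999998
220 ring centre x 0.20029999999999998
w0
[[125 135 152 164 170 173 172 170 167 163 161 159 158 160 171 179
[... 911 characters left out ...]
 168 182 186]
 [180 180 180 180 179 177 173 170 170 172 171 160 134 115 143 185 206 211]
 [159 155 154 154 154 151 147 147 156 161 157 150 129 115 148 190 213 217]
 [134 119 118 118 118 116 113 119 131 137 133 127 113 111 149 192 214 218]
 [126 103  98  99  97  98  99 105 112 114 109 104  98 109 153 199 218 220]
 [135 112 106 105 104 104 104 110 116 117 114 109  99 110 159 205 223 225]
 [152 136 132 130 131 129 126 128 136 142 142 133 114 114 157 202 220 222]
 [174 166 163 162 161 159 154 154 158 162 163 153 126 115 148 181 196 200]
 [187 183 183 182 181 178 173 170 170 172 171 160 132 117 142 167 176 184]
 [190 190 189 188 187 185 179 176 175 174 173 161 133 119 153 185 202 210]] (267, 150)
```

```bash
python3 - <<'E'
from h import *
h=np.array([.5335,.0027])
manip.move_linear([*(h+.0846*EX),.073],.03);manip.dwell(.5);s=st()
print('ext',(s['tool_pos'][:2]-np.array([.5326,.0027]))@EX)
c=shot('wrist');L=np.array([.5533,-.1177])
hsv=cv2.cvtColor(c['image'],cv2.COLOR_BGR2HSV);m=cv2.inRange(hsv,(15,110,50),(32,255,255));m[:200]=0;m[250:]=0;m[:,:290]=0;m[:,360:]=0
ys,xs=np.nonzero(m);k=xs<=xs.min()+2;tip=(xs.min(),ys[k].mean())
print(tip,'rider-TCP',(onplane(c,tip,.046)[0][:2]-s['tool_pos'][:2])@EX,'ring-TCP',(onplane(c,(254,218),.064)[0][:2]-s['tool_pos'][:2])@EX-.014,c['image'][210:224,252:257].mean((1,2)).round())
t=shot('scene');P=cloud(t);N=np.array([.6515,-.137]);d=np.hypot(P[...,0]-N[0],P[...,1]-N[1]);m=(d<.025)&(P[...,2]>.08)
print('pin',m.sum(),P[m].mean(0).round(3),P[m][:,2].max().round(3))
E
```

```text
24.35 [0.5188 0.0848 0.0733] F [-3.2  -5.08  4.07] w 0.0191 g 50.0
ext 0.08330030842017908
(np.int64(302), np.float64(227.0)) rider-TCP -0.0010559731490938896 ring-TCP -0.0012077990684271865 [ 25.  29.  45.  68.  86.  96.  99.  96.  92.  96. 100. 103. 104. 104.]
pin 103 [ 0.656 -0.141  0.101] 0.114
```

The ring centre and rider tip now agree to within 1 mm, the pin is parked with its top at 114 mm, and the grip is holding.

```bash
python3 -c "
from h import *
print(order.close_job())"
```

```text
the job is handed in; nothing more can be done
None
```

I handed the job in at about 24 s on the robot clock: the pin hangs in the notch, the button is about 7.7 mm in, and the gripper holds the boom at about 83 mm, within roughly 1 mm of the rider by my measurements (the verdict was not shown).

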